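Index the watch table one station and lock it with the flat driver

TASK

Give the handwheel of the blue indexing fixture exactly one full turn clockwise (seen from above), so that the red mark of the table comes to the yellow pointer. Then take the orange flat driver from its wooden stand, set its blade in the slot of the brass lock screw and, keeping the blade in the slot, turn the screw clockwise until it is tight against its stop. Finally stand the driver back in its stand and let go; do not touch the round table or the watch on it, turn the screw only with the driver, and leave the other things where they are.

Things in the scene. Friction and masses are not known exactly. Their poses are not given: they have to be found in the camera images.
- indexer: Blue indexing fixture, fixed: base 106 mm along its x, 262 mm along its y, 17 mm high. Origin on the bench under the centre of its round aluminium table (88 mm across; a wristwatch is fixed on it, top 44 mm above the bench). The handwheel's axis is at its y = -95 mm, the brass lock screw's at y = +80 mm; all axes are vertical.
- pointer (a point): Tip of the yellow pointer beside the table's rim, on the fixture's -x side.
- red_mark (a point): Outer end of the red mark on the table's rim, 43 mm from the table's axis; the table carries 8 marks 45 degrees apart, the others black. It starts one station (45 degrees) short of the pointer.
- wheel_axis (a point): Point on the handwheel's vertical axis, at the height of point crank_centre.
- crank_centre (a point): Black upright crank grip of the handwheel: round knob 16 mm across, 49 to 91 mm above the bench; this point is on its axis, 76 mm above the bench, 37 mm from the wheel's axis. It spins freely on its pin, so it can be pinched and led round without turning the hand; its orientation means nothing. The wheel's rim below is a steel ring 83 mm across, top 47 mm above the bench.
- wheel (a joint): Handwheel angle in rad, 0 at the start, grows as it turns clockwise seen from above; one full turn = 6.283; light friction (about 1 to 2 N at the crank), stays where it is left; stops at -0.3 and 7.3. Eight turns of the wheel are one turn of the table.
- table (a joint): Table angle in rad, 0 at the start, geared to the wheel: one eighth of the wheel's angle, clockwise too; 0.785 after one full wheel turn.
- lock_screw (a joint): Lock screw angle in rad, grows as it turns clockwise seen from above; starts between 0.1 and 0.5, the tight stop is at 1.3; friction about 0.06 N m, stays where it is left.
- screw_slot (a point): Centre of the slot of the brass lock screw, on the slot's floor, 33 mm above the bench; its x axis runs along the slot. The head is 25 mm across with its top 39 mm above the bench; the slot is 4.4 mm wide, 6 mm deep and open at both ends. When tight, the slot lies along the fixture's own x, along two white marks on the boss.
- driver_centre (a point): Orange flat driver, 119 mm long, 70 g, upright in its stand, z from blade to handle. This point: on its axis at mid-handle, 88 mm above the blade's end. Handle: hexagon 18 mm across flats, 57 to 115 mm above the blade's end, one pair of flats facing its own +y and -y. Below: a black collar 27 mm across (underside 52 mm above the blade's end), 8 mm shank, flat blade.
- driver_tip (a point): End of the driver's blade, on its axis. The blade is 12 mm wide along the driver's own x and 2.4 mm thick along its own y.
- stand_hole (a point): Centre of the mouth of the 16 mm bore in the wooden driver stand (70 x 70 mm, 64 mm tall, fixed), at the top face. The bore goes right through and widens at the mouth; the driver hangs in it by its collar, which rests on the top face, the blade's end 52 mm below that. Any turn of the driver in the bore is right.
- tin: Bystander: round pale tin of screws, 56 mm across, 15 mm tall; origin at its underside.
- eye_loupe: Bystander: black loupe, 54 mm across, 15 mm tall; origin at its underside.
- cream_vial: Bystander: cream vial with black cap, 31 mm across, 54 mm tall; origin at its underside.
- brown_bottle: Bystander: brown bottle with pale cap, 42 mm across, 69 mm tall; origin at its underside.

How it is judged:
By the outcome, as a careful person would: the job done as asked, in the order asked, and still so for the second after the job is handed in, with the robot touching nothing.
It also fails if it takes over 72 s, if anything falls off the work surface, if the arm or the gripper's body presses on something with over 40 N, if the wrist force passes 120 N, or if a joint passes its speed limit or range.

ROBOT

A 7-joint arm with a two-finger parallel gripper is mounted at the origin on a cart in front of the work surface, level with it; the furniture and walls round the work are solid. World frame = base frame: x ahead of the robot, y to its left, z up, the work surface at z = 0. Lengths are in m, angles in rad, forces in N, time in s.
With the tool pointing down it reaches from about 0.4 to 0.875 m from the base axis. Payload 19.3 kg.
Tool frame: the origin (TCP) lies midway between the tips of the shut fingers; the grasp point (between the pads) lies 19 mm behind it (tcp_to_grasp is the z of the grasp point in the tool frame, in m); z points along the fingers, y is the line along which they close (so a half turn about z gives the same grasp; the last joint's range is limited). The gripper opens to 85 mm and grips with 20 to 120 N. Pads are 22 mm wide; open, the fingers measure 114 mm over their backs; the gripper's body (76 mm by 85 mm) begins 54 mm behind the grasp point. The pads swing forward as they close: fully open they stand 13 mm farther back than shut.
Start: joints at [1.194, 0.521, -0.036, 1.599, 0.021, 1.021, -0.113], TCP at [0.189, -0.596, 0.231] pointing down, gripper open.
Joint ranges: [-2.91, 2.91], [-0.3, 2.13], [-1.5, 1.42], [0.17, 2.43], [-1.26, 4.41], [0.16, 1.93], [-2.52, 2.52]. Speed limits (rad/s): [1.89, 1.89, 2.39, 2.39, 3.01, 3.01, 3.01].

INTERFACE

Orientations are given as [roll, pitch, yaw] about the fixed x, y, z axes, in that order (R = Rz(yaw) Ry(pitch) Rx(roll)).
In Python, from workcell import * gives the robot as it stands.
- The arm moves only by the tool send_rows, never from a script. Its argument "increments" is a list of rows, each a list of 3 entries, a list of its own where there are three numbers: the shift along the tool's x, y, z in mm, then the turn, a rotation vector about the tool's x, y, z in degrees, then the gripper's target within -1 to 1 (fully open at 1, half-way at 0, shut at -1). In form: [[[x, y, z], [wx, wy, wz], grip], ...]. A call has 1 to 10 rows; each row is the pose to reach, as a shift and turn from the pose commanded when the call began, along the tool's axes at that moment; what a row does not reach only later rows make up. A row lasts 1/10 s, in which the tool goes at most 50 mm and 8.59 degrees, less where a joint would pass 70% of its speed; a pose out of reach is approached as far as the arm can. A call with a gripper value outside its range is refused whole. The fingers move at their own pace and stop on an object; "newtons" is the grip in N (left out, the last holds). Time passes only in rows, so rows that repeat a pose let the fingers close. It gives the time, the measured TCP pose, the force, the opening and the grip force at its end, in the units of the state.
- observe(): the state, without advancing time (a new reading comes with each control period).
- grab_frame(name): name is "scene" or "side" or "wrist"; returns the picture (420x560x3 uint8, blue, green, red); there is no depth.
- camera_params(name): a dict with "fovy" (degrees; the focal length in pixels is half the picture's height over the tangent of half this angle, whatever the lens; pixels are square), "cx", "cy" (the principal point, pixels), "extrinsics" (4x4, takes a point from world to camera coordinates). Camera axes: x right, y down, z forward; pixel columns grow to the right and rows downward; lengths in m; the calibration is good to about 2 mm. A picture is of the moment at which its call begins: read the wrist's pose just before it. camera_params takes no time and is no camera call; for the wrist camera it gives the pose at the moment of the call.
- job_done(): hands the job in; it is judged then, once.
The state is a dict: "clock": time; "qpos": joint angles; "qd": joint speeds; "joint_efforts": joint torques, N m; "position": TCP position; "tool_rot": TCP orientation; "force": force on the tool from outside, world axes, zero at the start; "moment": the same for the moment, N m; "grip_width": finger opening in m; "finger_force": force on a finger pad.
Only numpy, scipy, OpenCV 4.12 (cv2) and the standard library are available. Lean on these libraries where they do the work, as an engineer would, in place of code of your own. Each camera call takes 0.05 s, during which the arm holds its last target. There are 200 camera calls.

## Working session

There is one attempt and no reset: what is moved stays moved. The work goes in short steps, Python scripts to look and compute and a tool call to move; the robot and the scene stay as the last step left them, time stands still between calls to the robot, and variables do not carry over. Pictures are saved under pics/ and viewed, at most 10 in all, crops included, and the job is handed in when it is done.

Besides the shell and the picture viewer there is one more tool, called after "Emit:" as name([rows], argument=value, ...), one row to a line, values as JSON. send_rows: Moves the arm, as the interface text tells. Its arguments: {"type":"object","properties":{"increments":{"type":"array"},"newtons":{"type":"number"}},"required":["increments"]}

```bash
ls; mkdir -p pics
python3 - <<'E'
from workcell import *
import cv2,numpy as np
print(observe())
for n in ("scene","side","wrist"):
    p=camera_params(n); f=grab_frame(n); cv2.imwrite(f"pics/{n}0.png",f)
    print(n,p["fovy"],p["cx"],p["cy"],np.round(p["extrinsics"],3).tolist())
a=cv2.imread("pics/scene0.png");b=cv2.imread("pics/side0.png")
E
```

```text
pics
{'clock': 0.0, 'qpos': array([ 1.19379853,  0.52204255, -0.03632982,  1.60001317,  0.02121175,
        1.02107138, -0.11281228]), 'qd': array([ 0.00112657,  0.00011522, -0.00058165, -0.00049841, -0.00084275,
        0.0012049 ,  0.00103547]), 'joint_efforts': array([ 2.64591232e-03, -9.27090955e+01,  1.98136993e+00, -3.69924760e+01,
        1.79826259e-02,  8.30816425e-03,  3.03077934e-05]), 'position': array([ 0.18861627, -0.59550683,  0.23070607]), 'tool_rot': array([-3.14044711e+00,  9.00760568e-05,  3.06783934e-01]), 'force': array([ 1.38761413, -0.1485625 ,  0.93743821]), 'moment': array([0.01713605, 0.02911078, 0.02490996]), 'finger_force': 0.0, 'grip_width': 0.08526410983840756}
scene 45.9737754133436 279.23193713159685 198.15890823575853 [[-0.916, -0.401, 0.011, 0.47], [-0.24, 0.525, -0.817, 0.225], [0.321, -0.751, -0.577, 1.355], [0.0, 0.0, 0.0, 1.0]]
side 53.92675428914939 277.12523528893644 210.7300727661292 [[1.0, -0.015, 0.008, -0.546], [0.001, -0.425, -0.905, 0.073], [0.017, 0.905, -0.425, 1.124], [0.0, 0.0, 0.0, 1.0]]
wrist 64.05374753911036 279.76486391237387 206.7613491122815 [[0.302, -0.953, -0.0, -0.625], [-0.903, -0.286, 0.321, -0.042], [-0.306, -0.097, -0.947, 0.38], [0.0, 0.0, 0.0, 1.0]]
```

View pics/scene0.png

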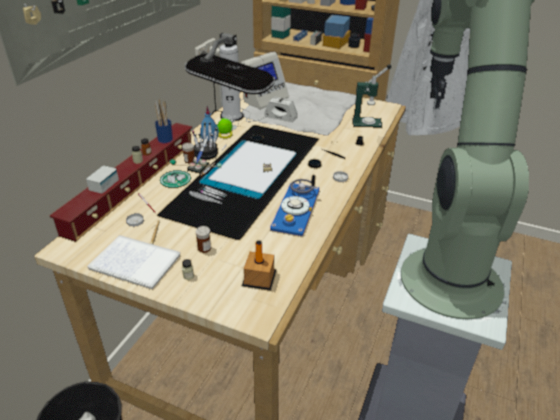

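View pics/side0.png

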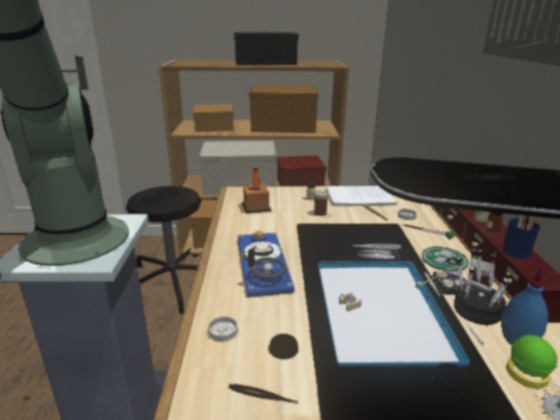

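The scene view shows the blue fixture at about (297,205), brass screw (290,218), wheel (303,187) and the driver in its stand at (259,262). In the side view the fixture is at (265,262) and the driver at (256,190).

```bash
cat > h.py <<'E'
from workcell import *
import cv2,numpy as np
def ray(p,uv):
    f=210/np.tan(np.radians(p["fovy"])/2); E=np.array(p["extrinsics"])
    d=np.array([(uv[0]-p["cx"])/f,(uv[1]-p["cy"])/f,1]); R=E[:3,:3]
    return -R.T@E[:3,3], R.T@d
def plane(p,uv,z):
    o,d=ray(p,uv); return o+d*(z-o[2])/d[2]
def proj(p,X):
    f=210/np.tan(np.radians(p["fovy"])/2); E=np.array(p["extrinsics"]); c=E[:3,:3]@np.asarray(X)+E[:3,3]
    return np.array([p["cx"]+f*c[0]/c[2],p["cy"]+f*c[1]/c[2]])
def tri(obs):
    A=np.zeros((3,3));b=np.zeros(3)
    for p,uv in obs:
        o,d=ray(p,uv); d/=np.linalg.norm(d); M=np.eye(3)-np.outer(d,d); A+=M;b+=M@o
    return np.linalg.solve(A,b)
def blob(img,lo,hi,roi=None,k=0):
    h=cv2.cvtColor(img,cv2.COLOR_BGR2HSV); m=cv2.inRange(h,np.array(lo),np.array(hi))
    if roi: z=np.zeros_like(m); x0,y0,x1,y1=roi; z[y0:y1,x0:x1]=m[y0:y1,x0:x1]; m=z
    cs=sorted(cv2.findContours(m,cv2.RETR_EXTERNAL,cv2.CHAIN_APPROX_NONE)[0],key=cv2.contourArea)[::-1]
    return m,cs
E
python3 - <<'E'
from h import *
for n,roi,rd in (("scene",(265,170,330,240),(240,235,280,290)),("side",(225,225,305,300),(235,160,275,215))):
    p=camera_params(n); f=cv2.imread(f"pics/{n}0.png")
    m,cs=blob(f,(100,120,60),(125,255,255),roi)
    P=np.array([plane(p,q[0],.017)[:2] for c in cs if len(c)>8 for q in c],np.float32)
    r=cv2.minAreaRect(P); print(n,"fixture",r)
    m,cs=blob(f,(5,180,150),(16,255,255),rd); 
    for c in cs[:2]: print("orange",cv2.boundingRect(c),cv2.contourArea(c))
p=camera_params("scene");s=camera_params("side")
print(tri([(p,(258,241)),(s,(256,170))]),tri([(p,(260,261)),(s,(256,188))]))
for n,q,rd in(("scene",p,(225,150,345,300)),("side",s,(205,150,325,300))):
    f=cv2.imread(f"pics/{n}0.png");x0,y0,x1,y1=rd
    cv2.imwrite(f"pics/{n}z.png",cv2.resize(f[y0:y1,x0:x1],None,fx=3.3,fy=3.3,interpolation=cv2.INTER_CUBIC))
a=cv2.imread("pics/scenez.png");b=cv2.imread("pics/sidez.png");cv2.imwrite("pics/both.png",np.hstack([a,b]))
E
```

```text
scene fixture ((0.5058251023292542, -0.11517670750617981), (0.10014123469591141, 0.2621108889579773), 8.583447456359863)
orange (255, 245, 8, 16) 75.0
side fixture ((0.5090591311454773, -0.14136800169944763), (0.0982203334569931, 0.24985603988170624), 8.54611873626709)
[0.48528605 0.2010479  0.12495867] [0.48121564 0.20608392 0.06244984]
```

View pics/both.png

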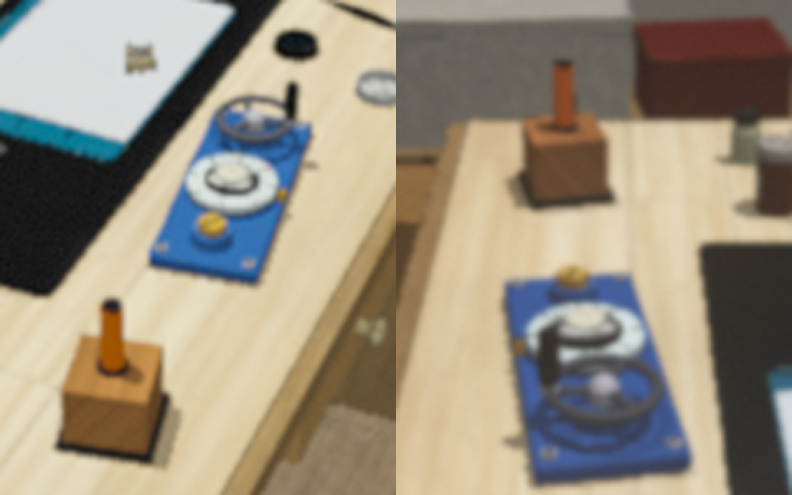

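```bash
cat >> h.py <<'E'
from scipy.spatial.transform import Rotation as Ro
def Rdown(yaw): return Ro.from_euler('z',yaw)*Ro.from_euler('x',np.pi)
def goto(pos,yaw,s=None):
    s=s or observe(); R=Ro.from_euler('xyz',s["tool_rot"])
    d=R.inv().apply(np.array(pos)-s["position"])*1000; w=(R.inv()*Rdown(yaw)).as_rotvec(degrees=True)
    return np.round(d,1).tolist(),np.round(w,2).tolist()
E
python3 - <<'E'
from h import *
p=camera_params("scene");s=camera_params("side");w=camera_params("wrist")
o=observe();R=Ro.from_euler('xyz',o["tool_rot"])
E=w["extrinsics"];c=-E[:3,:3].T@E[:3,3]
print("cam in tool",R.inv().apply(c-o["position"]),"fwd",R.inv().apply(E[2,:3]))
print("crank top",tri([(p,(313.5,176)),(s,(251.4,249))]),"wheel",plane(s,(267.7,268),.045),plane(p,(302,187),.045))
yaw=o["tool_rot"][2]
print(goto([0.50,-0.16,0.30],yaw), goto([0.50,-0.16,0.30],0.15))
E
```

```text
cam in tool [ 8.26377932e-02 -1.28059699e-04 -1.42573152e-01] fwd [-3.20458757e-01  6.59399388e-04  9.47262239e-01]
crank top [ 0.48492358 -0.21038628  0.08697525] wheel [ 0.52168957 -0.22111579  0.045     ] [ 0.51581888 -0.19334495  0.045     ]
([428.3, -321.3, -68.9], [-0.05, 0.0, -0.0]) ([428.3, -321.3, -68.9], [-0.05, 0.01, 8.98])
```

```bash
python3 -c "
from h import *
print(goto([0.55,-0.12,0.22],0.15))"
```

```text
([488.1, -344.3, 11.1], [-0.05, 0.01, 8.98])
```

Emit:
send_rows([
  [[40, -28, 1], [0, 0, 1], 0],
  [[80, -57, 2], [0, 0, 2], 0],
  [[120, -85, 3], [0, 0, 3], 0],
  [[160, -113, 4], [0, 0, 4], 0],
  [[200, -141, 5], [0, 0, 5], 0],
  [[240, -169, 6], [0, 0, 6], 0],
  [[280, -198, 7], [0, 0, 7], 0],
  [[320, -226, 8], [0, 0, 8], 0],
  [[360, -254, 9], [0, 0, 9], 0],
  [[400, -282, 10], [0, 0, 9], 0],
])

```text
clock: 1.15
position: [0.4858, -0.2044, 0.2213]
tool_rot: [3.142, -0.0, 0.149]
force: [-0.3, -0.6, 0.3]
grip_width: 0.0427
finger_force: 0.0
```

```bash
python3 -c "
from h import *
print(observe()['qpos'],goto([0.55,-0.12,0.22],0.15))"
```

```text
[ 0.39514518  0.38090699 -0.14227931  1.86343728  0.06734298  0.90178347
 -1.20074677] ([76.1, -73.9, 1.3], [0.01, -0.0, -0.06])
```

Emit:
send_rows([
  [[38, -37, 1], [0, 0, 0], 0],
  [[76, -74, 1], [0, 0, 0], 0],
  [[76, -74, 1], [0, 0, 0], 0],
  [[76, -74, 1], [0, 0, 0], 0],
])

```text
clock: 1.55
position: [0.5494, -0.1202, 0.2199]
tool_rot: [-3.141, 0.001, 0.152]
force: [0.0, -0.4, -0.3]
grip_width: 0.0427
finger_force: 0.0
```

Run:
```python
from h import *
p=camera_params("wrist"); f=grab_frame("wrist"); cv2.imwrite("pics/w1.png",f)
np.save("w1.npy",p,allow_pickle=True); o=observe(); print(o["position"],o["tool_rot"],o["qpos"])
```

```text
[ 0.54866535 -0.12186416  0.21996504] [3.14149671e+00 8.90205665e-04 1.50187590e-01] [ 0.23253973  0.43794391 -0.16247894  1.77487581  0.08564787  0.93644243
 -1.38634492]
```

View pics/w1.png

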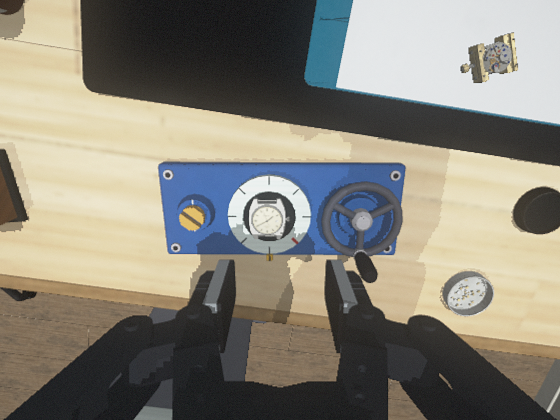

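The wrist view shows the fixture face-on: screw (192,217), table centre about (269,216), red mark (294,240), pointer (269,257), wheel (362,221), crank leaning from (360,256) to (372,277).

```bash
cat > fx.py <<'E'
from h import *
def fixture(f,p,pr=True):
    m,cs=blob(f,(105,120,40),(125,255,255),(140,150,425,270))
    P=np.array([plane(p,q[0],.017)[:2] for c in cs if cv2.contourArea(c)>30 for q in c],np.float32)
    r=cv2.minAreaRect(P); c=np.array(r[0]); print(r)
    a=np.radians(r[2] if r[1][0]<r[1][1] else r[2]-90); x=np.array([np.cos(a),np.sin(a)]);y=np.array([-x[1],x[0]])
    return c,a,x,y
E
python3 - <<'E'
from fx import *
p=np.load("w1.npy",allow_pickle=True).item(); f=cv2.imread("pics/w1.png")
c,a,x,y=fixture(f,p)
# screw: brass
m,cs=blob(f,(15,100,80),(32,255,255),(170,190,215,240)); 
P=np.array([plane(p,q[0],.039)[:2] for q in cs[0]],np.float32); sc,sr=cv2.minEnclosingCircle(P); sc=np.array(sc)
print("screw",sc,sr,"in rect frame",(sc-c)@x,(sc-c)@y)
# table: light low-sat
m,cs=blob(f,(0,0,150),(180,70,255),(222,170,318,258)); P=np.array([plane(p,q[0],.03)[:2] for q in cs[0]],np.float32)
print("table",cv2.minEnclosingCircle(P), cv2.fitEllipse(P))
# dark ring/crank
g=f.max(2); m=((g<95)&(f[...,0].astype(int)-f[...,2]<40)).astype(np.uint8)*255
z=np.zeros_like(m); z[178:290,315:412]=m[178:290,315:412]
cs=sorted(cv2.findContours(z,cv2.RETR_EXTERNAL,cv2.CHAIN_APPROX_NONE)[0],key=cv2.contourArea)[::-1]; print(cv2.boundingRect(cs[0]),cv2.boundingRect(cs[1]))
q=cs[0][:,0]; up=q[q[:,1]<235]; P=np.array([plane(p,u,.047)[:2] for u in up],np.float32); e=cv2.fitEllipse(P);print("wheel",e)
k=(g<45)&(np.indices(g.shape)[0]>250)&(np.indices(g.shape)[0]<285)&(np.indices(g.shape)[1]>345)&(np.indices(g.shape)[1]<385)
print("crank px",np.argwhere(k).min(0),np.argwhere(k).max(0))
for u in [(369,270),(370,272),(371,273)]: print(plane(p,u,.089))
for n in (-95,): 
    for s in (sc-80e-3*y,): print("origin from screw",s,"wheel axis",s-.095*y, "proj", proj(p,[*(s-.095*y),.047]))
o=f[150:300,140:430]; cv2.imwrite("pics/w1z.png",cv2.resize(o,None,fx=2.7,fy=2.7,interpolation=cv2.INTER_CUBIC))
E
```

```text
((0.5115381479263306, -0.1276853084564209), (0.10263952612876892, 0.2573802173137665), 8.745643615722656)
screw [ 0.49943316 -0.03778185] 0.011831151321530342 in rect frame 0.0017054187397184412 0.09069870387887508
table ((0.5085800886154175, -0.11487778276205063), 0.044089268893003464) ((0.5093770623207092, -0.11476476490497589), (0.08440981805324554, 0.08492864668369293), 81.02071380615234)
(346, 234, 52, 56) (330, 188, 69, 64)Traceback (most recent call last):
  File "<stdin>", line 15, in <module>
cv2.error: OpenCV(4.12.0) /io/opencv/modules/imgproc/src/shapedescr.cpp:361: error: (-201:Incorrect size of input array) There should be at least 5 points to fit the ellipse in function 'fitEllipseNoDirect'
```

Run:
```python
from fx import *
p=np.load("w1.npy",allow_pickle=True).item(); f=cv2.imread("pics/w1.png")
c,a,x,y=fixture(f,p)
O=np.array([.5103,-.1165]); wa=O-.095*y; print("wheel axis",wa,"proj z47 ring:")
for t in range(0,360,90): print(t,np.round(proj(p,[wa[0]+.0415*np.cos(np.radians(t)),wa[1]+.0415*np.sin(np.radians(t)),.045]),1))
for t in range(150,226,15): 
    b=wa+.037*np.array([np.cos(np.radians(t)),np.sin(np.radians(t))]); print(t,np.round(proj(p,[*b,.091]),1),np.round(proj(p,[*b,.049]),1))
o=f[170:290,310:420]; cv2.imwrite("pics/w1z.png",cv2.resize(o,None,fx=5,fy=5,interpolation=cv2.INTER_CUBIC))
```

```text
((0.5115381479263306, -0.1276853084564209), (0.10263952612876892, 0.2573802173137665), 8.745643615722656)
wheel axis [ 0.52474458 -0.21039544] proj z47 ring:
0 [374.2 179.8]
90 [324.  213.4]
180 [355.1 255.8]
270 [404.1 225. ]
150 [348.3 267. ] [340.4 246.9]
165 [357.  271.8] [348.1 251.3]
180 [366.9 274.5] [356.9 253.7]
195 [377.4 274.7] [366.2 253.9]
210 [387.9 272.4] [375.5 251.8]
225 [397.7 267.9] [384.1 247.8]
```

View pics/w1z.png

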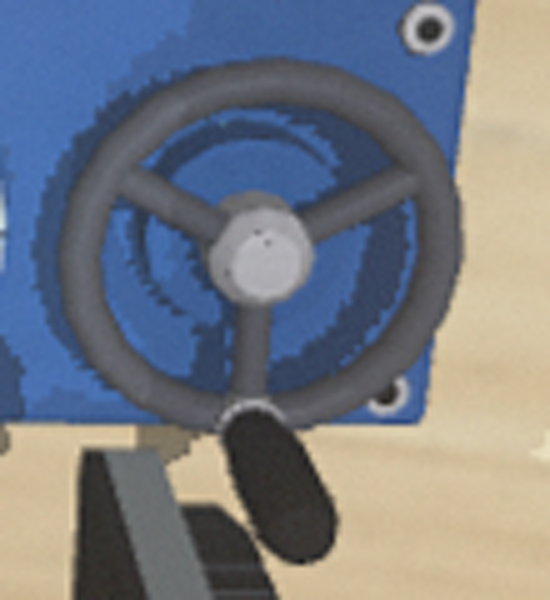

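The crop shows the ring spanning (322–402, 182–256) and the crank base (360,252), top (371,275). So the wheel axis is about (0.5245,-0.209), with the crank at about 188° and its centre near (0.488,-0.2145).

```bash
python3 -c "
from h import *
print(goto([0.488,-0.2145,0.13],0.15),goto([0.488,-0.2145,0.060],0.15))"
```

```text
([-73.8, 82.5, 90.0], [0.01, 0.05, 0.01]) ([-73.7, 82.5, 160.0], [0.01, 0.05, 0.01])
```

Emit:
send_rows([
  [[-25, 28, 20], [0, 0, 0], 0],
  [[-50, 56, 50], [0, 0, 0], 0],
  [[-74, 82.5, 80], [0, 0, 0], 0],
  [[-74, 82.5, 105], [0, 0, 0], 0],
  [[-74, 82.5, 130], [0, 0, 0], 0],
  [[-74, 82.5, 150], [0, 0, 0], 0],
  [[-74, 82.5, 160], [0, 0, 0], 0],
  [[-74, 82.5, 160], [0, 0, 0], 0],
])

```text
clock: 2.4
position: [0.4869, -0.2151, 0.0596]
tool_rot: [-3.141, 0.002, 0.148]
force: [-0.5, -0.2, 0.4]
grip_width: 0.0429
finger_force: 0.0
```

Run:
```python
from h import *
o=observe(); p=camera_params("wrist"); f=grab_frame("wrist"); cv2.imwrite("pics/w2.png",f); np.save("w2.npy",p,allow_pickle=True)
print(goto([0.488,-0.2145,0.060],0.15),o["force"])
print(proj(p,[.488,-.2145,.091]))
cv2.imwrite("pics/w2.png",f)
```

```text
([0.5, -0.5, 0.5], [0.0, 0.03, -0.08]) [-0.48267179 -0.15847988  0.44640079]
[278.70287738 313.11476147]
```

View pics/w2.png

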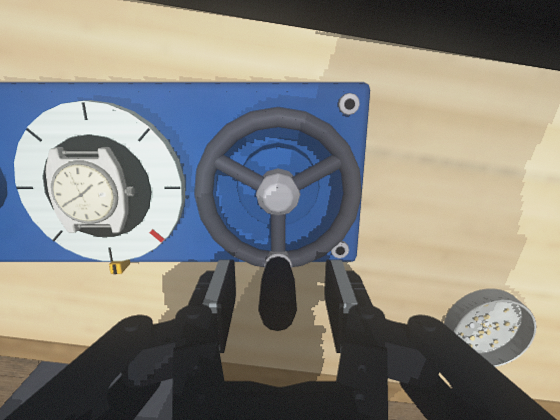

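The crank sits centred between the fingers (278,312), as predicted; the wheel centre is at column 278. Red mark at (157,236), pointer (116,264).

Emit:
send_rows([
  [[0, 0, 0], [0, 0, 0], -1],
  [[0, 0, 0], [0, 0, 0], -1],
  [[0, 0, 0], [0, 0, 0], -1],
  [[0, 0, 0], [0, 0, 0], -1],
  [[0, 0, 0], [0, 0, 0], -1],
  [[0, 0, 0], [0, 0, 0], -1],
], newtons=30)

```text
clock: 3.05
position: [0.4886, -0.2146, 0.0613]
tool_rot: [3.141, -0.001, 0.15]
force: [0.1, 0.1, 6.8]
grip_width: 0.0151
finger_force: 29.3
```

Emit:
send_rows([
  [[0.8, -7.7, 0], [0, 0, 0], -1],
  [[3.2, -15, 0], [0, 0, 0], -1],
  [[7.1, -21.7, 0], [0, 0, 0], -1],
  [[12.2, -27.5, 0], [0, 0, 0], -1],
  [[18.5, -32, 0], [0, 0, 0], -1],
  [[25.6, -35.2, 0], [0, 0, 0], -1],
  [[33.1, -36.8, 0], [0, 0, 0], -1],
  [[40.9, -36.8, 0], [0, 0, 0], -1],
  [[48.4, -35.2, 0], [0, 0, 0], -1],
  [[55.5, -32, 0], [0, 0, 0], -1],
])

```text
clock: 4.05
position: [0.5391, -0.1741, 0.0613]
tool_rot: [3.141, -0.001, 0.15]
force: [-2.0, 0.5, 6.9]
grip_width: 0.0152
finger_force: 29.4
```

Emit:
send_rows([
  [[6.3, 4.5, 0], [0, 0, 0], -1],
  [[11.4, 10.3, 0], [0, 0, 0], -1],
  [[15.3, 17, 0], [0, 0, 0], -1],
  [[17.7, 24.3, 0], [0, 0, 0], -1],
  [[18.5, 32, 0], [0, 0, 0], -1],
  [[17.7, 39.7, 0], [0, 0, 0], -1],
  [[15.3, 47, 0], [0, 0, 0], -1],
  [[11.4, 53.7, 0], [0, 0, 0], -1],
  [[6.3, 59.5, 0], [0, 0, 0], -1],
  [[0, 64, 0], [0, 0, 0], -1],
])

```text
clock: 5.05
position: [0.5481, -0.2375, 0.0613]
tool_rot: [-3.142, -0.001, 0.15]
force: [-2.7, 5.4, 7.2]
grip_width: 0.0146
finger_force: 29.6
```

Emit:
send_rows([
  [[-7.1, 3.2, 0], [0, 0, 0], -1],
  [[-14.6, 4.8, 0], [0, 0, 0], -1],
  [[-22.4, 4.8, 0], [0, 0, 0], -1],
  [[-29.9, 3.2, 0], [0, 0, 0], -1],
  [[-37, 0, 0], [0, 0, 0], -1],
  [[-43.3, -4.5, 0], [0, 0, 0], -1],
  [[-48.4, -10.3, 0], [0, 0, 0], -1],
  [[-52.3, -17, 0], [0, 0, 0], -1],
  [[-54.7, -24.3, 0], [0, 0, 0], -1],
  [[-55.5, -32, 0], [0, 0, 0], -1],
])

```text
clock: 6.05
position: [0.4885, -0.2147, 0.0613]
tool_rot: [3.14, -0.001, 0.149]
force: [1.8, -0.9, 7.5]
grip_width: 0.0147
finger_force: 29.7
```

Emit:
send_rows([
  [[0, 0, 0], [0, 0, 0], -1],
  [[0, 0, 0], [0, 0, 0], -1],
  [[0, 0, 0], [0, 0, 0], -1],
])

```text
clock: 6.35
position: [0.4885, -0.2144, 0.0613]
tool_rot: [3.141, -0.001, 0.15]
force: [-2.6, 0.7, 9.9]
grip_width: 0.0147
finger_force: 29.9
```

Run:
```python
from h import *
o=observe();f=grab_frame("wrist"); cv2.imwrite("pics/w3.png",f); print(o["position"],o["tool_rot"],o["force"],goto([0.488,-0.2145,0.060],0.15))
```

```text
[ 0.48848854 -0.21438496  0.0612593 ] [ 3.14087235e+00 -9.90071258e-04  1.49799301e-01] [-2.56922213  0.65942303  9.87863583] ([-0.5, -0.0, 1.3], [0.04, -0.06, -0.02])
```

View pics/w3.png

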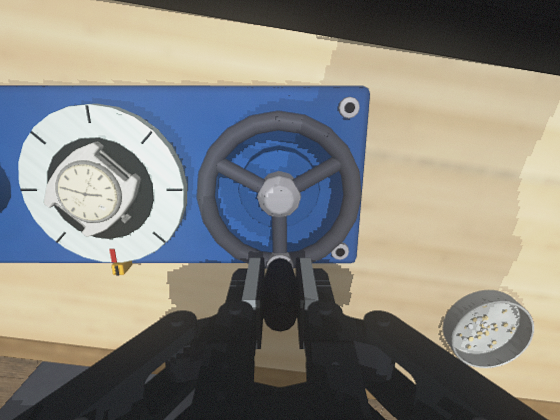

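The red mark (113,254) now sits at the pointer tip (117,267), the same offset the black mark had before, so the full turn is done. Next I release and go look at the driver.

Emit:
send_rows([
  [[0, 0, 0], [0, 0, 0], 0],
  [[0, 0, 0], [0, 0, 0], 0],
  [[0, 0, 0], [0, 0, 0], 0],
  [[0, 0, -15], [0, 0, 0], 0],
  [[0, 0, -40], [0, 0, 0], 0],
  [[0, 0, -80], [0, 0, 0], 0],
  [[0, 0, -120], [0, 0, 0], 0],
  [[0, 0, -160], [0, 0, 0], 0],
  [[0, 0, -190], [0, 0, 0], 0],
  [[0, 0, -190], [0, 0, 0], 0],
])

```text
clock: 7.4
position: [0.4896, -0.2149, 0.2542]
tool_rot: [3.139, -0.005, 0.149]
force: [0.7, -1.3, -0.9]
grip_width: 0.0424
finger_force: 0.0
```

```bash
python3 -c "
from h import *
print(goto([0.56,0.10,0.27],0.15))"
```

```text
([116.5, -300.8, -16.1], [0.17, -0.3, -0.04])
```

Emit:
send_rows([
  [[15, -40, -2], [0, 0, 0], 0],
  [[31, -80, -4], [0, 0, 0], 0],
  [[46, -120, -6], [0, 0, 0], 0],
  [[62, -160, -8], [0, 0, 0], 0],
  [[77, -200, -10], [0, 0, 0], 0],
  [[93, -240, -12], [0, 0, 0], 0],
  [[108, -280, -14], [0, 0, 0], 0],
  [[116, -300, -16], [0, 0, 0], 0],
  [[116, -300, -16], [0, 0, 0], 0],
  [[116, -300, -16], [0, 0, 0], 0],
])

```text
clock: 8.4
position: [0.5578, 0.0995, 0.2655]
tool_rot: [3.141, 0.001, 0.15]
force: [-0.2, 0.5, -0.3]
grip_width: 0.0428
finger_force: 0.0
```

Run:
```python
from h import *
p=camera_params("wrist"); f=grab_frame("wrist"); cv2.imwrite("pics/w4.png",f)
np.save("w4.npy",p,allow_pickle=True); o=observe(); print(o["position"],o["tool_rot"],o["qpos"])
g=np.full((580,790,3),255,np.uint8)
u=proj(p,[.484,.203,.10]).astype(int);v=proj(p,[.498,-.036,.039]).astype(int);print(u,v)
a=f[max(0,u[1]-60):u[1]+60,max(0,u[0]-60):u[0]+60];b=f[v[1]-30:v[1]+30,v[0]-30:v[0]+30]
a=cv2.resize(a,None,fx=3.2,fy=3.2,interpolation=cv2.INTER_CUBIC);b=cv2.resize(b,None,fx=6.4,fy=6.4,interpolation=cv2.INTER_CUBIC)
g[:a.shape[0],:a.shape[1]]=a;g[:b.shape[0],400:400+b.shape[1]]=b[:,:390];cv2.imwrite("pics/w4z.png",g)
```

```text
[0.55781907 0.09872166 0.26567153] [3.14108066e+00 1.01141299e-03 1.49098123e-01] [-0.08935045  0.40236366 -0.25870005  1.70719553  0.11624931  1.04811094
 -1.80823569]
[166 240] [384 235]
```

View pics/w4z.png

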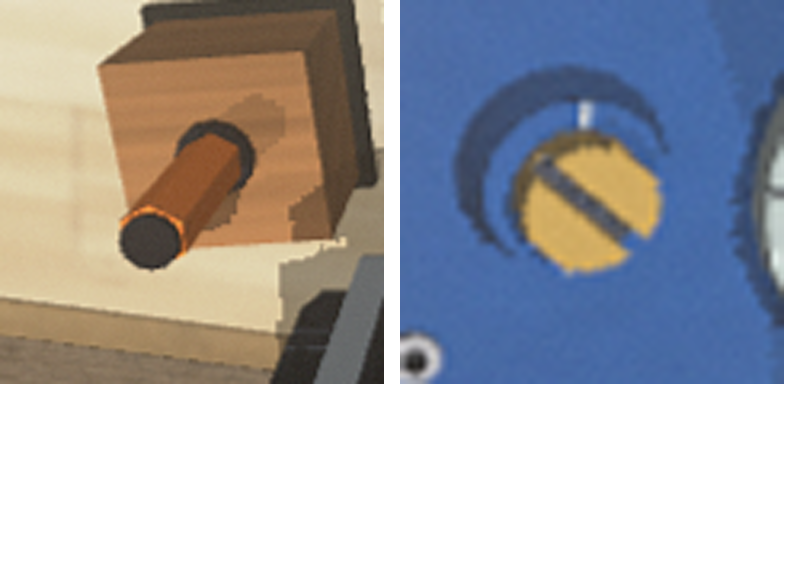

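Left crop: the driver cap is at about (153,255) full-frame and the collar at (173,228). Right crop: the screw slot runs (376,231)–(390,242), with its centre near (384,237).

Run:
```python
from h import *
p=np.load("w4.npy",allow_pickle=True).item()
print("cap",plane(p,(153.2,255.3),.131),"collar",plane(p,(173.5,228.4),.069))
a=plane(p,(375.9,230.8),.039);b=plane(p,(390.25,242.5),.039);print("slot",a,b,np.linalg.norm(a-b),np.degrees(np.arctan2(*(a-b)[[1,0]])))
f=cv2.imread("pics/w4.png");m,cs=blob(f,(15,100,80),(32,255,255),(354,205,414,265))
c,r=cv2.minEnclosingCircle(np.array([plane(p,q[0],.039)[:2] for q in cs[0]]+[plane(p,q[0],.039)[:2] for q in cs[1]],np.float32));print("screw",c,r)
print(goto([0.487,0.203,0.175],0.15))
```

```text
cap [0.48291812 0.20531398 0.131     ] collar [0.48392904 0.20530296 0.069     ]
slot [ 0.50306361 -0.02466214  0.039     ] [ 0.49077722 -0.04543288  0.039     ] 0.024132529674244743 59.394676503015766
screw (0.4974032938480377, -0.03417610004544258) 0.01366478856652975
([-54.5, -113.7, 90.7], [0.03, 0.06, -0.05])
```

Emit:
send_rows([
  [[-20, -40, 20], [0, 0, 0], 0],
  [[-40, -80, 40], [0, 0, 0], 0],
  [[-58, -115, 65], [0, 0, 0], 0],
  [[-58, -115, 90], [0, 0, 0], 0],
  [[-58, -115, 90], [0, 0, 0], 0],
  [[-58, -115, 90], [0, 0, 0], 0],
])

```text
clock: 9.05
position: [0.4842, 0.2034, 0.1767]
tool_rot: [3.141, 0.0, 0.148]
force: [0.7, 0.2, 0.4]
grip_width: 0.043
finger_force: 0.0
```

Run:
```python
from h import *
o=observe();p=camera_params("wrist"); f=grab_frame("wrist"); cv2.imwrite("pics/w5.png",f)
np.save("w5.npy",p,allow_pickle=True); print(o["position"],o["tool_rot"],o["qpos"])
u=proj(p,[.4833,.2052,.129]).astype(int);print(u)
a=f[u[1]-45:u[1]+45,u[0]-60:u[0]+60];cv2.imwrite("pics/w5z.png",cv2.resize(a,None,fx=6,fy=6,interpolation=cv2.INTER_CUBIC))
```

```text
[0.4841706  0.20336877 0.17671009] [3.14098111e+00 3.35007306e-04 1.47802432e-01] [-0.29338551  0.4459479  -0.28687244  1.90549229  0.16926816  0.81391709
 -2.09339255]
[276 235]
```

View pics/w5z.png

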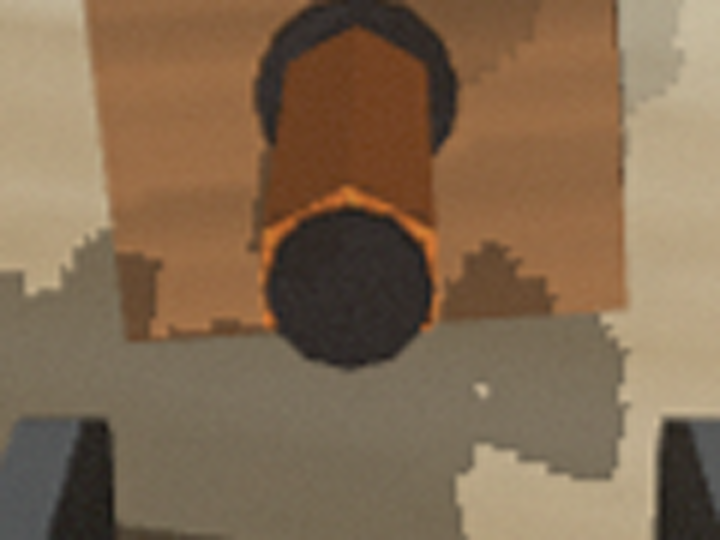

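The crop shows a hexagon vertex pointing along tool +x (350,188). The flats are therefore already square to the closing axis, and the cap centre is at (274,238) full-frame.

Run:
```python
from h import *
p=np.load("w5.npy",allow_pickle=True).item()
q=plane(p,(274.3,238),.131);c=plane(p,((357)/6+216,(92)/6+190),.069);print(q,c)
print(goto([q[0],q[1],.085],0.148))
```

```text
[0.48249271 0.20644758 0.131     ] [0.48285004 0.20644123 0.069     ]
([-1.7, -3.2, 92.2], [0.01, -0.05, -0.03])
```

Emit:
send_rows([
  [[-1.5, -2.8, 30], [0, 0, 0], 0],
  [[-1.5, -2.8, 60], [0, 0, 0], 0],
  [[-1.5, -2.8, 85], [0, 0, 0], 0],
  [[-1.5, -2.8, 91], [0, 0, 0], 0],
  [[-1.5, -2.8, 91], [0, 0, 0], 0],
  [[-1.5, -2.8, 91], [0, 0, 0], -1],
  [[-1.5, -2.8, 91], [0, 0, 0], -1],
  [[-1.5, -2.8, 91], [0, 0, 0], -1],
  [[-1.5, -2.8, 91], [0, 0, 0], -1],
  [[-1.5, -2.8, 91], [0, 0, 0], -1],
], newtons=60)

```text
clock: 10.1
position: [0.4826, 0.2074, 0.0868]
tool_rot: [-3.141, -0.002, 0.149]
force: [0.1, -1.4, 8.1]
grip_width: 0.017
finger_force: 58.2
```

Emit:
send_rows([
  [[0, 0, 0], [0, 0, 0], -1],
  [[0, 0, 0], [0, 0, 0], -1],
  [[0, 0, -10], [0, 0, 0], -1],
  [[0, 0, -25], [0, 0, 0], -1],
  [[0, 0, -50], [0, 0, 0], -1],
  [[0, 0, -80], [0, 0, 0], -1],
  [[0, 0, -110], [0, 0, 0], -1],
  [[0, 0, -110], [0, 0, 0], -1],
], newtons=80)

```text
clock: 10.9
position: [0.4833, 0.2081, 0.2]
tool_rot: [-3.14, -0.006, 0.149]
force: [-0.5, 0.7, -2.1]
grip_width: 0.0167
finger_force: 77.9
```

Run:
```python
from h import *
o=observe(); T=o["position"];R=Ro.from_euler('xyz',o["tool_rot"]);print(T,o["tool_rot"],o["force"],o["grip_width"])
g=np.full((600,800,3),255,np.uint8);x=0
for n,w,sc in (("scene",36,5.5),("side",36,5.5),("wrist",60,4)):
    p=camera_params(n);f=grab_frame(n);cv2.imwrite(f"pics/{n}6.png",f);np.save(n+"6.npy",p,allow_pickle=True)
    u=proj(p,T+R.apply([0,0,.055])).astype(int);print(n,u)
    a=f[max(0,u[1]-w):u[1]+w,max(0,u[0]-int(w*.66)):u[0]+int(w*.66)];a=cv2.resize(a,None,fx=sc,fy=sc,interpolation=cv2.INTER_CUBIC)[:600,:800-x]
    g[:a.shape[0],x:x+a.shape[1]]=a;x+=a.shape[1]
cv2.imwrite("pics/d6.png",g)
```

```text
[0.4833408  0.20806513 0.19999651] [-3.13973518 -0.00631137  0.14941649] [-0.49602849  0.68982178 -2.08397356] 0.016740270079927767
scene [257 237]
side [255 162]
wrist [278 229]
```

View pics/d6.png

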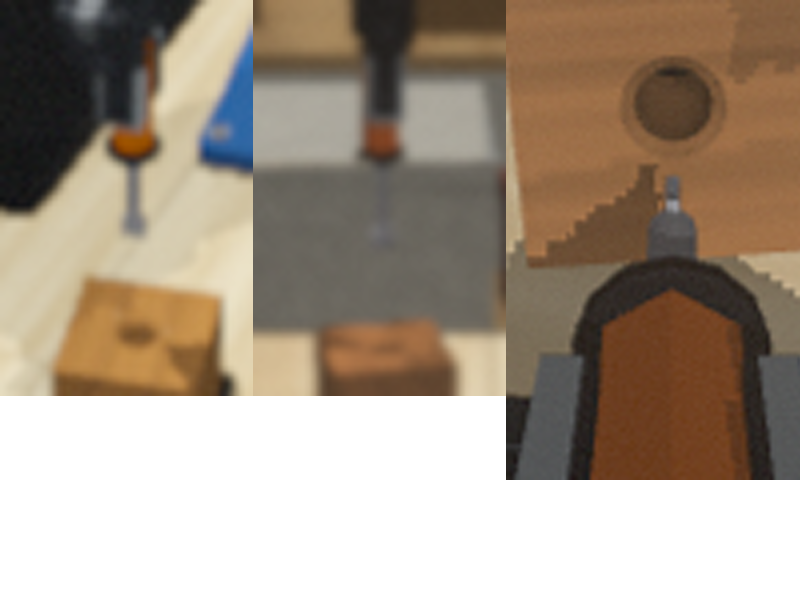

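All three views show the driver held straight. In the wrist view the blade (673,185) appears thin, about 2.5 mm against the 8 mm shank, so its width lies along tool x. The bore mouth is at (672,103) of the picture.

Run:
```python
from h import *
p=np.load("wrist6.npy",allow_pickle=True).item()
o=observe();T=o["position"];R=Ro.from_euler('xyz',o["tool_rot"])
print("hole",plane(p,(280.5,194.75),.064),"tip pred px",proj(p,T+R.apply([0,0,.074])),"tip plane",R.inv().apply(plane(p,(280.75,214),T[2]-.073)-T))
print(goto([.498,-.0355,.16],np.radians(59.4)),goto([.4,-.0,.16],np.radians(8.6)))
```

```text
hole [0.48279212 0.20677574 0.064     ] tip pred px [279.95306389 219.87969495] tip plane [0.0046904  0.00054454 0.07300247]
([-20.0, 242.3, 35.6], [0.01, -0.03, -50.83]) ([-111.6, 192.6, 35.6], [-0.0, -0.03, -0.03])
```

Emit:
send_rows([
  [[-2, 35, 0], [0, 0, -6], -1],
  [[-5, 70, 5], [0, 0, -13], -1],
  [[-8, 105, 10], [0, 0, -20], -1],
  [[-11, 140, 15], [0, 0, -27], -1],
  [[-14, 175, 20], [0, 0, -34], -1],
  [[-17, 210, 28], [0, 0, -42], -1],
  [[-20, 242, 35], [0, 0, -50], -1],
  [[-20, 242, 35], [0, 0, -50.8], -1],
  [[-20, 242, 35], [0, 0, -50.8], -1],
  [[-20, 242, 35], [0, 0, -50.8], -1],
])

```text
clock: 12.05
position: [0.4979, -0.0341, 0.1601]
tool_rot: [-3.141, -0.0, 1.036]
force: [-0.0, 0.3, -0.9]
grip_width: 0.0169
finger_force: 78.0
```

```bash
cat > scr.py <<'E'
from h import *
# brass head and slot from the wrist camera
o=observe();p=camera_params("wrist");f=grab_frame("wrist");cv2.imwrite("pics/w7.png",f)
T=o["position"];R=Ro.from_euler('xyz',o["tool_rot"]);print(T,o["tool_rot"],o["qpos"][6])
u=proj(p,[.498,-.0355,.039]).astype(int);print("exp px",u)
m,cs=blob(f,(15,100,80),(32,255,255),(u[0]-40,u[1]-40,u[0]+40,u[1]+40))
cs=[c for c in cs if cv2.contourArea(c)>15]
for c in cs: print(cv2.boundingRect(c),cv2.contourArea(c))
P=np.vstack([[plane(p,q[0],.039)[:2] for q in c] for c in cs]).astype(np.float32)
c,r=cv2.minEnclosingCircle(P); print("head",c,r,"ellipse",cv2.fitEllipse(cv2.convexHull(P)))
for k in cs[:2]:
    Q=np.array([plane(p,q[0],.039)[:2] for q in k[:]],np.float32); print("half",Q.mean(0),cv2.minAreaRect(Q))
tp=T+R.apply([0,.0005,.073]); print("tip",tp,proj(p,tp))
for y in range(u[1]-24,u[1]+25,2): print("".join('#' if m[y,x] else '.' for x in range(u[0]-32,u[0]+32)))
E
python3 scr.py
```

```text
[ 0.49786393 -0.03405006  0.1601185 ] [-3.14088904e+00 -1.89336539e-04  1.03566346e+00] -0.8461959690738583
exp px [280 200]
(265, 187, 12, 29) 245.5
(282, 187, 12, 29) 231.5
head (0.4965018033981323, -0.03498567268252373) 0.013178832828998566 ellipse ((0.4963912069797516, -0.035193633288145065), (0.024114219471812248, 0.02623707987368107), 149.36814880371094)
half [ 0.4911603  -0.03209035] ((0.49041038751602173, -0.03169047832489014), (0.024242810904979706, 0.00913391262292862), 59.14116668701172)
half [ 0.50142646 -0.03856228] ((0.5024871826171875, -0.03885304555296898), (0.0242399163544178, 0.009051870554685593), 59.469791412353516)
tip [ 0.4982569  -0.03426696  0.08711816] [280.35231219 220.07260602]
................................................................
................................................................
................................................................
................................................................
................................................................
.............................................................
[... 538 characters left out ...]
...############.....###########...................
.................############.....###########...................
.................############.....###########...................
...................##########.....#########.....................
......................#######.....#######.......................
........................####......####..........................
................................................................
................................................................
................................................................
................................................................
................................................................
```

Run:
```python
from h import *
f=cv2.imread("pics/w7.png")
for y in range(204,232,3): print(y,[int(v) for v in f[y,268:294].mean(1)],[int(a)-int(b) for a,b in zip(f[y,268:294,0],f[y,268:294,2])])
```

```text
204 [169, 169, 169, 169, 169, 168, 169, 171, 128, 95, 94, 105, 81, 96, 144, 152, 149, 149, 150, 152, 150, 152, 152, 152, 152, 139] [-115, -115, -115, -115, -115, -116, -116, -122, -65, 3, 15, 15, 13, -31, -91, -105, -101, -101, -101, -102, -101, -101, -103, -103, -109, -34]
207 [168, 171, 169, 168, 170, 169, 170, 172, 144, 103, 100, 103, 78, 98, 143, 151, 151, 149, 149, 152, 151, 152, 150, 152, 154, 133] [-117, -114, -115, -115, -114, -116, -116, -120, -79, -7, 14, 12, 14, -27, -93, -103, -101, -100, -103, -101, -101, -101, -101, -105, -112, -10]
210 [134, 113, 122, 165, 143, 125, 165, 172, 145, 104, 91, 77, 72, 95, 144, 150, 150, 151, 151, 150, 152, 152, 153, 130, 107, 109] [-91, -72, -82, -115, -97, -83, -116, -122, -79, -10, 13, 12, 13, -26, -92, -104, -102, -103, -100, -102, -103, -103, -113, 28, 93, 95]
213 [82, 95, 111, 113, 114, 114, 112, 129, 108, 78, 76, 97, 102, 102, 159, 157, 151, 152, 148, 154, 144, 118, 108, 109, 98, 103] [73, 16, -64, -79, -74, -71, -68, -87, -57, 0, 21, 8, 6, 2, -102, -110, -104, -106, -110, -116, -81, 52, 103, 97, 87, 89]
216 [85, 83, 83, 83, 85, 84, 
[... 636 characters left out ...]
 114, 110, 110, 111, 110, 111, 111, 113]
225 [82, 84, 87, 83, 84, 82, 88, 91, 91, 91, 93, 92, 94, 92, 105, 109, 112, 111, 123, 122, 122, 122, 123, 122, 122, 122] [62, 61, 58, 60, 60, 62, 33, 5, 1, 2, 2, 3, 3, 2, 1, 2, 0, -4, 87, 112, 109, 108, 108, 109, 110, 110]
228 [84, 84, 85, 82, 84, 84, 89, 93, 92, 92, 95, 92, 93, 95, 92, 93, 105, 109, 115, 120, 121, 121, 121, 122, 123, 122] [61, 59, 59, 61, 61, 64, 17, 0, 3, 3, 3, 3, 2, 2, 3, 2, 1, -1, 65, 105, 109, 107, 109, 109, 109, 109]
231 [81, 82, 84, 81, 86, 84, 89, 90, 92, 94, 93, 95, 91, 96, 93, 92, 94, 89, 98, 118, 121, 119, 122, 123, 124, 124] [60, 59, 59, 63, 63, 68, 14, 0, 1, 2, 1, 3, 3, 2, 3, 1, 1, 0, 40, 97, 106, 106, 104, 108, 112, 113]
```

Emit:
send_rows([
  [[-1.3, -1.1, 15], [0, 0, 0], -1],
  [[-1.3, -1.1, 30], [0, 0, 0], -1],
  [[-1.3, -1.1, 40], [0, 0, 0], -1],
  [[-1.3, -1.1, 44], [0, 0, 0], -1],
  [[-1.3, -1.1, 46], [0, 0, 0], -1],
  [[-1.3, -1.1, 48], [0, 0, 0], -1],
  [[-1.3, -1.1, 50], [0, 0, 0], -1],
  [[-1.3, -1.1, 50], [0, 0, 0], -1],
])

```text
clock: 12.9
position: [0.4965, -0.0356, 0.1104]
tool_rot: [3.141, -0.0, 1.036]
force: [0.3, -0.7, -1.1]
grip_width: 0.0167
finger_force: 78.0
```

```bash
python3 -c "
from h import *
for i in range(1):
    o=observe();print(o['position'],o['force'],o['moment'])"
```

```text
[ 0.4964523  -0.03560526  0.11035241] [ 0.25091186 -0.69985677 -1.10984474] [ 0.02293687 -0.05694462  0.02007823]
```

Emit:
send_rows([
  [[0, 0, 1], [0, 0, 0], -1],
  [[0, 0, 2], [0, 0, 0], -1],
  [[0, 0, 2.8], [0, 0, 0], -1],
  [[0, 0, 2.8], [0, 0, 0], -1],
])

```text
clock: 13.3
position: [0.4966, -0.0356, 0.1077]
tool_rot: [3.141, -0.0, 1.036]
force: [-1.0, -1.6, 4.6]
grip_width: 0.0169
finger_force: 79.1
```

Emit:
send_rows([
  [[0, 0, 0], [0, 0, 6], -1],
  [[0, 0, 0], [0, 0, 12], -1],
  [[0, 0, 0], [0, 0, 18], -1],
  [[0, 0, 0], [0, 0, 24], -1],
  [[0, 0, 0], [0, 0, 30], -1],
  [[0, 0, 0], [0, 0, 36], -1],
  [[0, 0, 0], [0, 0, 42], -1],
  [[0, 0, 0], [0, 0, 46], -1],
  [[0, 0, 0], [0, 0, 50], -1],
  [[0, 0, 0], [0, 0, 50], -1],
])

```text
clock: 14.3
position: [0.4966, -0.0355, 0.1077]
tool_rot: [3.141, -0.0, 0.162]
force: [-2.0, 0.3, 5.6]
grip_width: 0.0167
finger_force: 78.6
```

```bash
python3 -c "
from h import *
o=observe();print(o['position'],o['force'],o['moment'],o['qpos'][6],o['tool_rot'])"
```

```text
[ 0.49659677 -0.03551678  0.10770501] [-1.99905391  0.30538999  5.6280209 ] [-0.08011972  0.11505396  0.06030917] -1.5958118083283945 [ 3.14135135e+00 -3.87416766e-04  1.62488159e-01]
```

Emit:
send_rows([
  [[0, 0, 0], [0, 0, 3], -1],
  [[0, 0, 0], [0, 0, 6], -1],
  [[0, 0, 0], [0, 0, 9], -1],
  [[0, 0, 0], [0, 0, 9], -1],
])

```text
clock: 14.7
position: [0.4967, -0.0356, 0.1077]
tool_rot: [3.141, -0.001, 0.007]
force: [-0.3, -0.2, 5.6]
grip_width: 0.0171
finger_force: 78.7
```

```bash
python3 -c "
from h import *
o=observe();print(o['position'],o['force'],o['moment'],o['qpos'][6],o['tool_rot'])"
```

```text
[ 0.49666132 -0.03557189  0.10773258] [-0.33060672 -0.21842923  5.57055242] [-0.15013767  0.15367403  0.12118823] -1.7178258011473717 [ 3.14149012e+00 -5.45275501e-04  7.11250322e-03]
```

Emit:
send_rows([
  [[0, 0, 0], [0, 0, 2], -1],
  [[0, 0, 0], [0, 0, 4], -1],
  [[0, 0, 0], [0, 0, 6], -1],
  [[0, 0, 0], [0, 0, 6], -1],
])

```text
clock: 15.1
position: [0.4967, -0.0356, 0.1077]
tool_rot: [3.142, -0.0, -0.097]
force: [-0.9, -0.4, 5.6]
grip_width: 0.0167
finger_force: 78.8
```

```bash
python3 -c "
from h import *
o=observe();print(o['position'],o['force'],o['moment'],o['qpos'][6],o['tool_rot'],o['grip_width'])"
```

```text
[ 0.4966523  -0.03563795  0.10771498] [-0.87267386 -0.42927716  5.57846009] [-0.17470606  0.11321062  0.06344549] -1.7992848663556913 [ 3.14152002e+00 -4.97710150e-04 -9.70225715e-02] 0.016737657763182087
```

```bash
cat > scr2.py <<'E'
from h import *
p=camera_params("wrist");f=grab_frame("wrist");cv2.imwrite("pics/w8.png",f)
u=proj(p,[.4966,-.0355,.039]).astype(int)
# rectified top-down patch in fixture axes: 0.5 mm per px, z=.039; columns=fixture +x, rows=fixture -y
a=np.radians(8.65);x=np.array([np.cos(a),np.sin(a)]);y=np.array([-x[1],x[0]])
g=np.zeros((44,66,3),np.uint8)
for i in range(44):
    for j in range(66):
        q=np.array([.4966,-.0353])+x*(j-33)*.0006-y*(i-22)*.0009; v=proj(p,[*q,.039]); g[i,j]=f[int(round(v[1])),int(round(v[0]))]
h=cv2.cvtColor(g,cv2.COLOR_BGR2HSV); m=cv2.inRange(h,(15,100,80),(32,255,255)); w=cv2.inRange(h,(0,0,130),(180,60,255)); b=cv2.inRange(h,(100,120,40),(125,255,255))
for i in range(44): print("".join('#' if m[i,j] else 'w' if w[i,j] else '~' if b[i,j] else '.' for j in range(66)))
E
python3 scr2.py
```

```text
..........~....~~~~~~~~~~~~~~~~~~~~~~~~~~~~~~~~~~~~~~~~~~~~~~~~~~~
...........~~~~~.~~~~~~~~~~~~~~~~~~~~~~~~~~~~~~~~~~~~~~~~~~~~~~~~~
.............~~~.~~~~~~~~~~~~~~~~~~~~~~~~~~~~~~~~~~~~~~~~~~~~~~~~~
.................~~~~.~~~~~~~~~~~~~~~~~~~~~~~~~~~~~~~~~~~~~~~~~~~~
..................~~~..~~~~~~~~~~~~~~~~~~~~~.~~~~~~~~~~~~~~~~~~~~~
.................~~~~~~~~~~~~~~~~~~~~~~~~~~~~~....~~..~~~~~~~~~~~~
..................~~~~.~~~~~~~~~~~~~~~~~~~~~~~~~~~~......~~~~~~~~~
...................~~~~~~~~~~~~~~~~~~~~~~~~~~~~~~~~~.........~~~~~
....................~~~~~~~~~~~~~~~~~~~~~~~~~~~~~~~~~~~..~~.~~~~~~
............................#~....~.w#~..w~~~~~~~~~~~~~~~~.~~~..~~
.......................####################....~~~~~~~~~~~~~~~~~~~
.......................######################...~~~~~~~~~~~~~~~~~~
......................#########################...~~~~~~~~~~~~~~~~
......................###########################..~~~~~~~~~~~~~.~
......................############################...~~~~~~~~~~~~~
.....................#############################.#..~~~~~~~~~~~~
.........................###
[... 1147 characters left out ...]
##############.~~~~~~~~~~~~~~~
....~~~~~~~~~~~~~~~~...########################....~~~~~~~~~~~~~~~
~~~~~~~~~~~~~~~~~~~~~.#########################.~~~~~~~~~~~~~~~~~~
~~~~~~~~~~~~~~~~~~~~~~~....~.....#....###....~~~~~~~~~~~~~~~~~~~~~
~~~~~~~~~~~~~~~~~~~~~~~~~~~~~~~~~~~~~~~~~~~~~~~~~~~~~~~~~~~~~~~~~~
~~~~~~~~~~~~~~~~~~~~~~~~~~~~~~~~~~~~~~~~~~~~~~~~~~~~~~~~~~~~~~~~~~
~~~~~~~~~~~~~~~~~~~~~~~~~~~~~~~~~~~~~~~~~~~~~~~~~~~~~~~~~~~~~~~~~~
~~~~~~~~~~~~~~~~~~~~~~~~~~~~~~~~~~~~~~~~~~~~~~~~~~~~~~~~~~~~~~~~~~
~~~~~~~~~~~~~~~~~~~~~~~~~~~~~~~~~~~~~~~~~~~~~~~~~~~~~~~~~~~~~~~~~~
~~~~~~~~~~~~~~~~~~~~~~~~~~~~~~~~~~~~~~~~~~~~~~~~~~~~~~~~~~~~~~~~~~
~~~~~~~~~~~~~~~~~~~~~~~~~~~~~~~~..~~~.~~..~~~~~~~~~~~~~~~~~~~~~~~~
```

The rectified mask shows the slot lying along the fixture's x, in line with the white mark. I'll push a little further to confirm it is against the stop.

Emit:
send_rows([
  [[0, 0, 0], [0, 0, 2], -1],
  [[0, 0, 0], [0, 0, 4], -1],
  [[0, 0, 0], [0, 0, 6], -1],
  [[0, 0, 0], [0, 0, 6], -1],
], newtons=110)

```text
clock: 15.55
position: [0.4967, -0.0357, 0.1077]
tool_rot: [3.142, -0.001, -0.202]
force: [-1.0, -1.0, 6.4]
grip_width: 0.0164
finger_force: 107.1
```

```bash
python3 - <<'E'
from h import *
o=observe();print(o['position'],o['force'],o['moment'],o['tool_rot'],o['grip_width'])
E
cp pics/w8.png pics/w8a.png; python3 scr2.py | sed -n 16,30p
```

```text
[ 0.49667158 -0.03571262  0.10774595] [-0.97222138 -0.99826007  6.35363785] [-0.39373533  0.09882151  0.20328984] [ 3.14150944e+00 -5.85295065e-04 -2.01682743e-01] 0.016433565248301207
........................############################.~~~~~~~~~~~~~
............................########################..~~~~~~~~~~~~
...............................#######################.~~~~~~~~~~~
.................................######################.~~~~~~~~~~
..................................######################.~~~~~~~~~
...................................#####################..~~~~~~~~
......................................................#..~~~~~~~~~
..........................................................~~~~~~~~
..................................wwww..................#.w.ww...~
..................................wwww....................wwwwwwww
..................####...........##w.#...#..#.##..#.........~..~w.
................##########......#######.#############.#...~~~~~~~~
...............#####################################.###.~~~~~~~~~
..............######################################.###.~~~~~~~~~
..........~~...####################################.###.~~~~~~~~~~
```

Moment has risen to 0.20 N·m while the slot stays put, so the screw is tight. Now I ease off within the slot play, lift, and return to the stand.

Emit:
send_rows([
  [[0, 0, 0], [0, 0, -4], -1],
  [[0, 0, 0], [0, 0, -8], -1],
  [[0, 0, 0], [0, 0, -8], -1],
  [[0, 0, -3], [0, 0, -8], -1],
  [[0, 0, -8], [0, 0, -8], -1],
  [[0, 0, -20], [0, 0, -8], -1],
  [[0, 0, -45], [0, 0, -8], -1],
  [[0, 0, -75], [0, 0, -8], -1],
  [[0, 0, -95], [0, 0, -8], -1],
  [[0, 0, -95], [0, 0, -8], -1],
])

```text
clock: 16.6
position: [0.4977, -0.0356, 0.2058]
tool_rot: [-3.141, -0.005, -0.063]
force: [0.6, 0.1, -1.0]
grip_width: 0.0166
finger_force: 107.2
```

```bash
python3 - <<'E'
from h import *
print(goto([.4827,.2072,.20],.15),observe()["grip_width"])
E
python3 scr2.py | sed -n 10,36p
```

```text
([-30.3, -241.3, 5.7], [0.01, -0.27, -12.2]) 0.01657089956461865
~~~~~~~~~~~~~~~~~~~~~..ww..~...ww#~.......~~~~~~~~~~~~~~.........~
~~~~~~~~~~~~~~~~~~~~~..####.#############.....~~~~~~~~~~~~~.....~~
~~~~~~~~~~~~~~~~~..~~w######################....~~~~~~~~~~~~~.....
~~~~~~~~~~~~~~~~~w.############################....~~~~~~~~~~.....
~~~~~~~~~~~~~~~.ww###############################.~~~~~~~~~~~~....
~~~~~~~~~~~~~~..#w################################...~~~~~~~~~~...
~~~~~~~~~~~~~~ww###################################..~~~~~~~~~~~~~
~~~~~~~~~~~~..######################################..~~~~~~~~~~..
~~~~~~~~~~~~.#######################################..~~~~~~~~~~~.
~~~~~~~~~~~ww#########################################...~~~~~~~~.
~~~~~~~~~~~..########################################...~~~~~~~~~.
~~~~~~~~~~~~.#####..#############..######..#####..###....~~~~~~~~~
~~~~~~~~~~~~...............#.............................~~~~~~~~~
~~~~~~~.www~................................................wwww~.
~~~~~~..wwwwwww..........................................wwwwwwww.
~~~~~~~~..wwwww................................................ww.
~~~~~~~~~..ww####..######...####...#####...#####...##.....~~~~.~~~
~~~~~~~~~~~.##########################################..~~~~~~~~~~
~~~~~~~~~~~~..########################################..~~~~~~~~~~
~~~~~~~~~~~~...#####################################.#.~~~~~~~~~~~
~~~~~~~~~~~~~..#####################################...~~~~~~~~~~~
~~~~~~~~~~~~~~..###################################....~~~~~~~~~~~
~~~~~~~~~~~~~~..###################################...~~~~~~~~~~~~
~~~~~~~~~~~~~~~..ww##############################..~~~~~~~~~~~~~~~
~~~~~~~~~~~~~~~~~..w#############################.~~~~~~~~~~~~~~~~
~~~~~~~~~~~~~~~~~~~w..#########################.~~~~~~~~~~~~~~~~~~
~~~~~~~~~~~~~~~~~~~~~ww##.w##############.###.~~~~~~~~~~~~~~~~~~~~
```

The slot now lies exactly between both white marks.

Emit:
send_rows([
  [[-5, -40, 0], [0, 0, -2], -1],
  [[-10, -80, 1], [0, 0, -4], -1],
  [[-15, -120, 2], [0, 0, -6], -1],
  [[-20, -160, 3], [0, 0, -8], -1],
  [[-25, -200, 4], [0, 0, -10], -1],
  [[-29, -232, 5], [0, 0, -12], -1],
  [[-30.3, -241.3, 6], [0, 0, -12.2], -1],
  [[-30.3, -241.3, 6], [0, 0, -12.2], -1],
  [[-30.3, -241.3, 6], [0, 0, -12.2], -1],
  [[-30.3, -241.3, 6], [0, 0, -12.2], -1],
])

```text
clock: 17.65
position: [0.4817, 0.2056, 0.1965]
tool_rot: [3.141, 0.0, 0.148]
force: [-0.5, -0.1, -1.3]
grip_width: 0.0167
finger_force: 107.3
```

Run:
```python
from h import *
o=observe();p=camera_params("wrist");f=grab_frame("wrist");cv2.imwrite("pics/w9.png",f);T=o["position"];R=Ro.from_euler('xyz',o["tool_rot"])
print(T,o["tool_rot"],goto([.4827,.207,.16],.15))
h=proj(p,[.4828,.2068,.064]);t=proj(p,T+R.apply([0,0,.073]));print("hole",h,"tip",t)
x0,y0=int(h[0])-24,int(h[1])-16
for y in range(y0,y0+60,2): print(y,"".join("%x"%(int(f[y,x].max())//16) for x in range(x0,x0+48)), "".join("n" if int(f[y,x].max())-int(f[y,x].min())<25 else "." for x in range(x0,x0+48)))
```

```text
[0.48168037 0.20561123 0.1964552 ] [3.14098431e+00 2.12527835e-04 1.47558462e-01] ([1.2, -1.1, 36.5], [0.03, 0.0, -0.14])
hole [278.41445132 193.75682546] tip [279.72313848 220.14124763]
177 999999999999999999999999999999999999999999888888 ................................................
179 999999999999999999999999999999999999999999888877 ................................................
181 999999999999999999999999999988888888888887777777 ................................................
183 988888888888888888866666666666788888888887777777 ................................................
185 888888888888888866776443333446767788898998777887 .......................nnnnn....................
187 889988898899987776555555544444457777999988888889 ................................................
189 999999999999877755555555555544444677899a99888999 ................................................
191 9999a999a999877655555555555555544477789999999999 ................................................
193 a9a999a999a8777545555555555555544457779999999999 ............................................
[... 1446 characters left out ...]
666666666666555555555679999999999999999 ......................nnnnnnnnn.................
225 9986666666666666666664555555555589a9aa99a999aaaa .....................nnnnnnnnnnn................
227 9976666666666666666654444444544469aaaaaaaaaaaaaa .....................nnnnnnnnnnn................
229 7766666666666666666654444444444569aaaaaaa9aaaaaa .....................nnnnnnnnnnn................
231 6766666666666666666754444444444469aaaaa99aaaaaab ....................nnnnnnnnnnnn................
233 6666666667667677777753333333333447788777788bbbbb ....................nnnnnnnnnnnnn...............
235 7777777777777764333222222222222222234457777777bb ...............nnnnnnnnnnnnnnnnnnnnnnnn.........
```

Emit:
send_rows([
  [[1.2, -1.2, 15], [0, 0, 0], -1],
  [[1.2, -1.2, 35], [0, 0, 0], -1],
  [[1.2, -1.2, 50], [0, 0, 0], -1],
  [[1.2, -1.2, 60], [0, 0, 0], -1],
  [[1.2, -1.2, 65], [0, 0, 0], -1],
  [[1.2, -1.2, 70], [0, 0, 0], -1],
  [[1.2, -1.2, 75], [0, 0, 0], -1],
  [[1.2, -1.2, 75], [0, 0, 0], -1],
])

```text
clock: 18.5
position: [0.4824, 0.2084, 0.1213]
tool_rot: [3.141, 0.0, 0.15]
force: [-0.5, -1.2, -1.0]
grip_width: 0.0166
finger_force: 107.3
```

Emit:
send_rows([
  [[0, 0.5, 10], [0, 0, 0], -1],
  [[0, 0.5, 20], [0, 0, 0], -1],
  [[0, 0.5, 26], [0, 0, 0], -1],
  [[0, 0.5, 30], [0, 0, 0], -1],
  [[0, 0.5, 32], [0, 0, 0], -1],
  [[0, 0.5, 32], [0, 0, 0], -1],
])

```text
clock: 19.1
position: [0.4825, 0.2081, 0.0893]
tool_rot: [3.142, 0.0, 0.15]
force: [0.8, 0.1, -0.8]
grip_width: 0.0164
finger_force: 107.3
```

Emit:
send_rows([
  [[0, 0, 1], [0, 0, 0], -1],
  [[0, 0, 2], [0, 0, 0], -1],
  [[0, 0, 2], [0, 0, 0], -1],
])

```text
clock: 19.4
position: [0.4825, 0.208, 0.0875]
tool_rot: [-3.142, -0.0, 0.15]
force: [-0.5, 0.3, -1.0]
grip_width: 0.0168
finger_force: 107.3
```

Emit:
send_rows([
  [[0, 0, 0.7], [0, 0, 0], -1],
  [[0, 0, 1.2], [0, 0, 0], -1],
  [[0, 0, 1.2], [0, 0, 0], -1],
])

```text
clock: 19.7
position: [0.4827, 0.208, 0.0869]
tool_rot: [3.142, -0.001, 0.15]
force: [-3.3, -1.8, 13.0]
grip_width: 0.0166
finger_force: 109.6
```

Collar is seated (13 N). I release gently and retreat upward.

Emit:
send_rows([
  [[0, 0, -0.5], [0, 0, 0], -0.4],
  [[0, 0, -0.5], [0, 0, 0], -0.2],
  [[0, 0, -0.5], [0, 0, 0], 0],
  [[0, 0, -0.5], [0, 0, 0], 0],
  [[0, 0, -0.5], [0, 0, 0], 0],
  [[0, 0, -15], [0, 0, 0], 0],
  [[0, 0, -40], [0, 0, 0], 0],
  [[0, 0, -75], [0, 0, 0], 0],
  [[0, 0, -105], [0, 0, 0], 0],
  [[0, 0, -110], [0, 0, 0], 0],
], newtons=40)

```text
clock: 20.7
position: [0.4837, 0.2086, 0.1994]
tool_rot: [-3.14, -0.004, 0.149]
force: [0.0, -1.0, -0.5]
grip_width: 0.0431
finger_force: 0.0
```

Run:
```python
from h import *
o=observe();print(o["position"],o["force"],o["grip_width"])
p=camera_params("wrist");f=grab_frame("wrist");cv2.imwrite("pics/w10.png",f)
m=(f.max(2)<60).astype(np.uint8)
u=proj(p,[.4828,.2068,.131]).astype(int);print(u)
for y in range(u[1]-50,u[1]+20,3): print("".join('c' if f[y,x].max()<65 else 'o' if int(f[y,x,2])-int(f[y,x,0])>85 else '.' for x in range(u[0]-35,u[0]+35)))
```

```text
[0.48373552 0.20861461 0.19944022] [ 0.01895703 -0.95465706 -0.52300737] 0.0431323069715955
[282 224]
......................................................................
......................................................................
......................................................................
.................................c....................................
.........................cccccccccccccccccc...........................
......................ccccccc.........ccccccccc.......................
....................cccc....................cccc......................
oo.o..oo.o.oo.oooo.cccc....................o.cccc.....................
.o.................ccc........................ccc.....................
....................cc........................ccc.o...o....o......o.o.
.........o.o.o....o.cc........................cc.o.oo......o..........
.o...............o.................................o..................
oooo.ooo......oo.o.............ooooo..................................
o.........................ooo...ccc...oooo............................
.....................oooo.cccccccccccccccc.ooooo......................
....................ooo.cccccccccccccccccccccooo...oo..o.o............
............o..oo......cccccccccccccccccccccccoo......................
...........o..........cccccccccccccccccccccccc..................oooo..
....................oo.cccccccccccccccccccccccoooooooooooooooooooooooo
.ooo....oooo.ooooooooo..cccccccccccccccccccccoo....ooooooooooooooooooo
oo.oooooooooooooooooooooo..cccccccccccccc.............................
......................................................................
......................................................................
......................................................................
```

The driver stands upright in its bore, with the cap centre at the expected pixel and the gripper clear. I'm handing the job in.

```bash
python3 -c "
from workcell import *
print(job_done())"
```

```text
the job is handed in; nothing more can be done
None
```

I gave the handwheel one full clockwise turn, bringing the red mark to the pointer. I then tightened the lock screw to its stop with the driver, stood the driver back upright in its stand, and handed the job in at about 21 s.

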